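# Put away the spectroscopy parts

## Task

Clear up after the spectrum experiment: lay the two glass discharge tubes lengthwise in the wooden rack, one in each lane and fully down on its floor, put both boss heads next to each other (not stacked) on the floor of the rectangular steel tray, and lay the round lens flat in the round white dish. Set the glass tubes and the lens down gently, do not drop them, and leave the square framed grating where it lies.

Things in the scene. Friction and masses are not known exactly. Their poses are not given: they have to be found in the camera images.
- tube_a_center (a point): gas discharge tube, one of two alike, lying down: a clear glass cylinder 18 mm in diameter and 60 mm long between two square black end caps, each 25 mm long and 26 x 26 mm; 110 mm long in all, about 60 g. Grip it across the glass in the middle. This point is its centre, 13 mm above what the caps rest on; x runs along the tube, z is up at the start. Either end may go either way.
- tube_b_center (a point): gas discharge tube, one of two alike, lying down: a clear glass cylinder 18 mm in diameter and 60 mm long between two square black end caps, each 25 mm long and 26 x 26 mm; 110 mm long in all, about 60 g. Grip it across the glass in the middle. This point is its centre, 13 mm above what the caps rest on; x runs along the tube, z is up at the start. Either end may go either way.
- boss_a_center (a point): boss head (rod clamp), one of two alike: an aluminium block 30 x 30 mm and 28 mm high with a round steel thumbscrew at each of two opposite sides (18 mm in diameter, 52 mm over both), about 90 g. This point is its centre, 14 mm above what it rests on; x runs along the thumbscrews, so the plain sides to grip are those facing along y (30 mm apart); z is up at the start.
- boss_b_center (a point): boss head (rod clamp), one of two alike: an aluminium block 30 x 30 mm and 28 mm high with a round steel thumbscrew at each of two opposite sides (18 mm in diameter, 52 mm over both), about 90 g. This point is its centre, 14 mm above what it rests on; x runs along the thumbscrews, so the plain sides to grip are those facing along y (30 mm apart); z is up at the start.
- lens_center (a point): lens in its round black mount, lying flat: a disc 50 mm in diameter and 20 mm high with glass in the top, about 70 g. This point is its centre, 10 mm above what it rests on; z is up.
- tube_rack: fixed light-wood tube rack, 150 (x) x 124 mm (y). Origin: centre of its underside, on the table; z up. Floor 6 mm and wall tops 24 mm above the table. Two lanes along x, centre lines at y = -29.5 and +29.5 mm, each 53 mm wide, 138 mm long inside. Side walls and middle wall (6 mm thick) stand only near the ends (39 mm or more from the middle); the middle 78 mm is open floor, free for fingers.
- boss_tray: fixed rectangular open steel tray for the boss heads, outside 150 mm (x) by 110 mm (y) by 30 mm high, walls and floor 4 mm thick (inside 142 x 102 mm). Origin at the centre of its underside, on the table; z up. Two boss heads fit in line along x, thumbscrews along x, at x = -34 and +34 mm.
- lens_dish: fixed round white plastic dish for the lens, 132 mm in diameter outside and 18 mm high, walls 4 mm, floor 5 mm thick. Origin at the centre of its underside, on the table; z up.
- grating: diffraction grating, a loose square of clear glass in a black frame, 60 x 60 mm and 6 mm thick, lying flat at the left or right edge of the work. Not part of the job: leave it. Origin at the centre of its underside.
Things that resemble listed ones, but are neither listed nor needed, are in the scene too. What is shaped like the part that bears tube_a_center but pink is not meant. What is shaped like the part that bears lens_center but blue is not meant.

How it is judged:
By the outcome, as a careful person would: the job done as asked, in the order asked, and still so for the second after the job is handed in, with the robot touching nothing.
It also fails if it takes over 136 s, if anything falls off the work surface, if the arm or the gripper's body presses on something with over 40 N, if the wrist force passes 120 N, or if a joint passes its speed limit or range.

## Robot

A 6-joint arm with a two-finger parallel gripper is mounted at the origin on the work surface. World frame = base frame: x ahead of the robot, y to its left, z up, the work surface at z = 0. Lengths are in m, angles in rad, forces in N, time in s.
With the tool pointing down it reaches from about 0.275 to 0.825 m from the base axis. Payload 4.9 kg.
Tool frame: the origin (TCP) lies midway between the tips of the shut fingers; the grasp point (between the pads) lies 19 mm behind it (bot.grip_depth is the distance from the TCP to the grasp point, in m); y points along the fingers, x is the direction in which the jaws open and shut, and the axes are right-handed (so a half turn about y gives the same grasp; the last joint's range is limited). The gripper opens to 85 mm and grips with 20 to 120 N. Pads are 22 mm wide; open, the fingers measure 114 mm over their backs; the gripper's body (76 mm by 85 mm) begins 54 mm behind the grasp point. The pads swing forward as they close: fully open they stand 13 mm farther back than shut.
Start: joints at [-1.282, 0.326, -0.193, 1.052, 0, 1.437], TCP at [0.226, -0.502, 0.231] pointing down, gripper open.
Joint ranges: [-2.65, 2.65], [-0.97, 1.79], [-1.3, 1.35], [-1.93, 2.1], [-1.47, 1.37], [-3.14, 3.14]. Speed limits (rad/s): [2.57, 2.57, 3.14, 3.14, 3.14, 3.14].

## Interface

Orientations are given as a unit quaternion [w, x, y, z].
In Python, from cell import bot gives the robot as it stands. Calls block until the motion is done:
- bot.move_pose(position, orientation): joint-space move of the TCP to a pose.
- bot.move_linear(position, speed=0.15, rotation=None, until_force=None): straight line of the TCP; rotation=None keeps the orientation; speed is the mean speed in m/s. With until_force (N) it stops when the force on the tool has changed by that much, and returns True; else False.
- bot.goto_joints(angles): joint-space move.
- bot.set_gripper(opening, grasp_force=None): opening from 0.0 (shut) to 1.0 (fully open); grasp_force is the grip in N (None keeps the last); returns when the fingers have stopped.
- bot.wait(seconds).
- bot.solve_ik(position, orientation): joint angles nearest the present ones, or None.
- bot.camera(name): name is "scene" or "top" or "wrist"; returns the picture (400x640x3 uint8, red, green, blue); there is no depth.
- bot.calibration(name): a dict with "mtx" (3x3 intrinsics, pixels), "k1" (the pictures are not rectified: a ray, as slopes to the right and down, at radius r is drawn at 1 + k1 r^2 times it, then the intrinsics apply), "extrinsics" (4x4, takes a point from world to camera coordinates); the wrist camera has in their place "hand_eye" (4x4, takes a point from camera to tool coordinates, whose origin is the TCP and whose axes are the tool frame's). Camera axes: x right, y down, z forward; pixel columns grow to the right and rows downward; lengths in m; the calibration is good to about 2 mm. A picture is of the moment at which its call begins: read the wrist's pose just before it. calibration takes no time and is no camera call.
A pose or a line that the arm cannot do raises bot.PlanningError and nothing moves.
- bot.close_job(): hands the job in, once; it reports no verdict.
Trained networks look in the newest picture that a camera, given by its name, has taken for a name from the list of things; names that differ only in an ending like _2 or _b are one class to them, and where a whole thing is asked for, a point or a joint stands for the part that bears it (a point fixed in the world has none). Each returns a list of dicts, best first, with "confidence" (0 to 1); they miss things now and then, are a little off and sometimes report something else, mostly with a low value. They report only what shows in the picture. A call takes as long as a camera call. They do not tell look-alikes from the thing itself.
- bot.search_frame(camera, thing): "bbox" ([left, top, width, height] in pixels, round what is visible of it).
Readings, each from a call of its own:
- bot.read_clock(): time.
- bot.read_joint_positions(): joint angles.
- bot.read_joint_vel(): joint speeds.
- bot.read_joint_efforts(): joint torques, N m.
- bot.read_position(): TCP position.
- bot.read_tool_rot(): TCP orientation.
- bot.read_ft_force(): force on the tool from outside, world axes, zero at the start.
- bot.read_moment(): the same for the moment, N m.
- bot.read_gripper_width(): opening from 0.0 (shut) to 1.0 (fully open).
Only numpy, scipy, OpenCV 4.12 (cv2) and the standard library are available. Lean on these libraries where they do the work, as an engineer would, in place of code of your own. Each camera call takes 0.05 s, during which the arm holds its last target. There are 200 camera calls.

## Working session

There is one attempt and no reset: what is moved stays moved. The work goes in short steps, each a Python script; the robot and the scene stay as the last script left them, time stands still between calls to the robot, and variables do not carry over. Pictures are saved under pics/ and viewed, about 12 in all and at most 16, crops included, and the job is handed in when it is done.

```bash
mkdir -p pics; ls
python3 - <<'E'
from cell import bot
import cv2
for n in ["scene","top"]:
    im=bot.camera(n); cv2.imwrite(f"pics/{n}0.png",cv2.cvtColor(im,cv2.COLOR_RGB2BGR))
    c=bot.calibration(n); print(n,c)
    for t in ["tube_a_center","boss_a_center","lens_center","tube_rack","boss_tray","lens_dish","grating"]:
        print(t,[([round(float(v)) for v in d["bbox"]],round(d["confidence"],2)) for d in bot.search_frame(n,t)])
print(bot.calibration("wrist"),bot.read_tool_rot(),bot.read_clock())
E
```

```text
pics
scene {'mtx': array([[413.61311308,   0.        , 321.73797943],
       [  0.        , 413.61311308, 205.38895405],
       [  0.        ,   0.        ,   1.        ]]), 'k1': -0.034414738292998646, 'extrinsics': array([[ 0.33273519,  0.94286298, -0.01722473, -0.16287691],
       [ 0.46587892, -0.1802341 , -0.86629816, -0.16826493],
       [-0.81990495,  0.28022325, -0.49923022,  1.51336228],
       [ 0.        ,  0.        ,  0.        ,  1.        ]])}
tube_a_center [([314, 203, 17, 28], 0.67), ([352, 175, 15, 24], 0.63), ([268, 190, 28, 25], 0.52)]
boss_a_center []
lens_center [([394, 195, 20, 11], 0.57), ([364, 196, 12, 18], 0.49)]
tube_rack [([196, 243, 67, 65], 0.73)]
boss_tray [([320, 234, 56, 50], 0.59)]
lens_dish [([398, 219, 53, 35], 0.82), ([194, 206, 20, 28], 0.4)]
grating [([143, 248, 30, 20], 0.82)]
top {'mtx': array([[364.66159672,   0.        , 319.50514261],
       [  0.        , 364.66159672, 196.5177302 ],
       [  0.        ,   0.        ,   1.        ]]), 'k1': 0.010237740228214139, 'extrinsics': array([[-0.01525068, -0.99958384, -0.02448593,  0.01819292],
 
[... 478 characters left out ...]
 0.58)]
grating [([463, 189, 28, 26], 0.74), ([209, 244, 12, 14], 0.51), ([257, 212, 16, 16], 0.28)]
{'mtx': array([[350.81589373,   0.        , 321.02722317],
       [  0.        , 350.81589373, 199.95417883],
       [  0.        ,   0.        ,   1.        ]]), 'k1': -0.005221233374054321, 'hand_eye': array([[ 9.99998458e-01,  1.54303837e-03,  8.38826590e-04,
        -5.92001374e-04],
       [-3.65424702e-04, -2.84357325e-01,  9.58718300e-01,
        -1.44220935e-01],
       [ 1.71786561e-03, -9.58717128e-01, -2.84356323e-01,
         7.24869617e-02],
       [ 0.00000000e+00,  0.00000000e+00,  0.00000000e+00,
         1.00000000e+00]])} [-0.59377138  0.59380588 -0.38394032  0.38395307] 0.8
```

Run:
```python
import cv2
a=cv2.imread("pics/top0.png")[100:310,190:510]
cv2.imwrite("pics/top0c.png",cv2.resize(a,None,fx=2.5,fy=2.5,interpolation=cv2.INTER_CUBIC))
```

```text
(no output)
```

View pics/top0c.png

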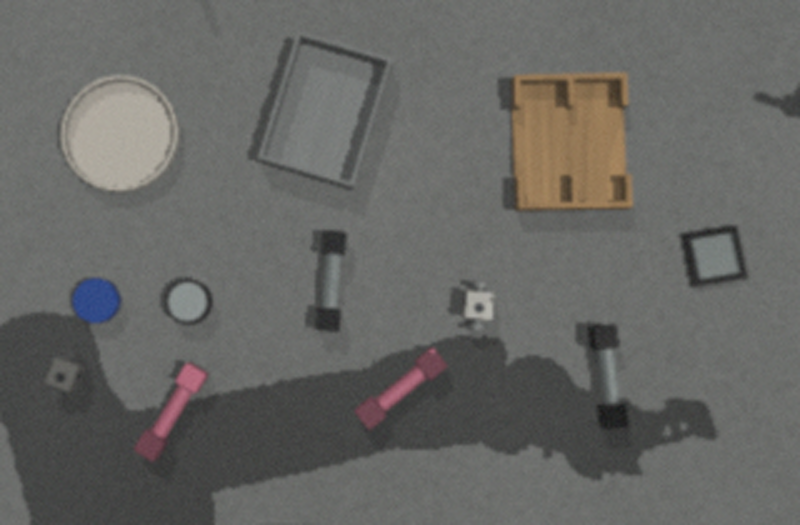

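```bash
cat > h.py <<'E'
from cell import bot
import numpy as np, cv2
from scipy.spatial.transform import Rotation as R
def quat(psi):
    c,s=np.cos(psi),np.sin(psi)
    q=R.from_matrix(np.array([[c,0,-s],[s,0,c],[0,-1,0]])).as_quat(); return [q[3],*q[:3]]
def rmat(q): return R.from_quat([*q[1:],q[0]]).as_matrix()
def ext(name):
    c=bot.calibration(name)
    if name!="wrist": return c,c["extrinsics"]
    T=np.eye(4); T[:3,:3]=rmat(bot.read_tool_rot()); T[:3,3]=bot.read_position()
    return c,np.linalg.inv(T@c["hand_eye"])
def project(c,E,P):
    p=P@E[:3,:3].T+E[:3,3]; s=p[...,:2]/p[...,2:]
    s=s*(1+c["k1"]*(s**2).sum(-1,keepdims=True)); K=c["mtx"]
    return s*[K[0,0],K[1,1]]+K[:2,2]
def pix2w(c,E,uv,z):
    K=c["mtx"]; d=(np.array(uv,float)-K[:2,2])/[K[0,0],K[1,1]]; s=d.copy()
    for _ in range(5): s=d/(1+c["k1"]*(s@s))
    r=E[:3,:3].T@[*s,1]; o=-E[:3,:3].T@E[:3,3]
    return o+r*(z-o[2])/r[2]
def ortho(img,c,E,ctr,z,half=.1,n=200):
    """metric view: image up = +x, left = +y (robot behind)"""
    g=(np.arange(n)+.5)/n*2-1
    Y,X=np.meshgrid(-g*half,-g*half)
    P=np.stack([ctr[0]+X,ctr[1]+Y,np.full_like(X,z)],-1)
    m=project(c,E,P).astype(np.float32)
    return cv2.remap(img,m[...,0],m[...,1],cv2.INTER_LINEAR)
def look(name,ctr,z,half=.1,n=200):
    c,E=ext(name); im=cv2.cvtColor(bot.camera(name),cv2.COLOR_RGB2BGR)
    o=ortho(im,c,E,ctr,z,half,n); return o
def best(p,psi):
    """psi or psi+pi, whichever has the nearer joint solution; returns angle"""
    q0=np.array(bot.read_joint_positions()); out=[]
    for a in (psi,psi+np.pi):
        j=bot.solve_ik(list(p),quat(a))
        if j is not None: out.append((np.abs(np.array(j)-q0).max(),a))
    return min(out)[1]
E
python3 - <<'E'
from h import *
c,E=ext("top")
pts=dict(tube_a=(330,280,.026),tube_b=(606,376,.026),boss_a=(479,305,.028),boss_b=(63,376,.028),lens=(187,301,.02),rack=(571,141,.024),tray=(322,112,.03),dish=(120,134,.018))
W={}
for k,(x,y,z) in pts.items():
    W[k]=pix2w(c,E,(190+x/2.5,100+y/2.5),z); print(k,W[k].round(3))
print([pix2w(c,E,(190+x/2.5,100+y/2.5),.006).round(3) for x,y in ((96,301),(400,390),(170,412),(714,256))])
tiles={}
for k in ["boss_b","lens","dish","tray","tube_a","boss_a","rack","tube_b"]:
    p=W[k]; q=[p[0],p[1],.17]
    for psi in (np.arctan2(p[1],p[0])-np.pi/2,np.arctan2(p[1],p[0])+np.pi/2):
        try: bot.move_pose(q,quat(psi)); break
        except bot.PlanningError as e: print(k,psi,e)
    else: continue
    tiles[k]=look("wrist",p,pts[k][2]); 
    t=tiles[k]; print(k,bot.read_clock(),bot.read_joint_positions()[5])
o=["boss_b","lens","dish","tray","tube_a","boss_a","rack","tube_b"]
bl=np.zeros((200,200,3),np.uint8)
L=[tiles.get(k,bl) for k in o]
cv2.imwrite("pics/mos.png",np.vstack([np.hstack(L[:4]),np.hstack(L[4:])]))
np.savez("tiles.npz",**{k:v for k,v in tiles.items()},**{"W_"+k:v for k,v in W.items()})
E
```

```text
tube_a [0.454 0.004 0.026]
tube_b [ 0.346 -0.291  0.026]
boss_a [ 0.424 -0.157  0.028]
boss_b [0.354 0.296 0.028]
lens [0.434 0.162 0.02 ]
rack [ 0.603 -0.265  0.024]
tray [0.64 0.01 0.03]
dish [0.622 0.238 0.018]
[array([0.436, 0.266, 0.006]), array([ 0.332, -0.071,  0.006]), array([0.312, 0.183, 0.006]), array([ 0.474, -0.42 ,  0.006])]
boss_b 3.7 2.9813052894887857
lens 4.4167 2.981861496496989
dish 5.2917 3.0308117670954773
tray 6.25 3.026325624410789
tube_a 7.075 2.9787148735355453
boss_a 7.825 2.978079108757839
rack 8.7167 3.0295068590901857
tube_b 9.775 2.977986582531747
```

View pics/mos.png

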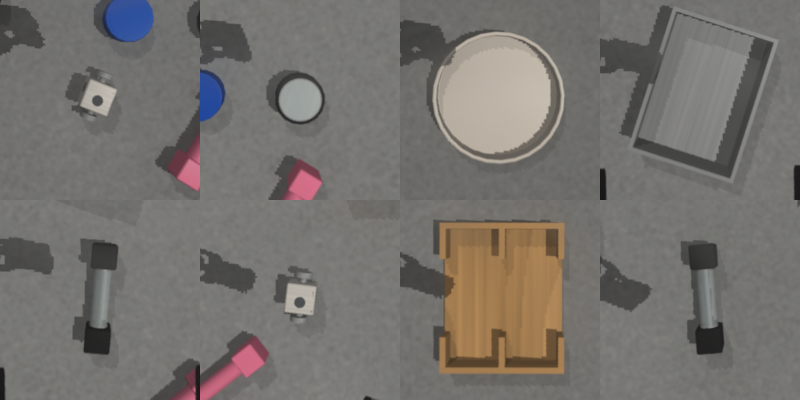

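```bash
cat >> h.py <<'E'
D=np.load("tiles.npz")
def tw(k,col,row): w=D["W_"+k]; return np.array([w[0]+(100-row)*.001,w[1]+(100-col)*.001])
OBJ=dict(tube_a=(tw("tube_a",100.5,98),-5.6),tube_b=(tw("tube_b",106.5,97),4.7),boss_a=(tw("boss_a",100,98),-6),boss_b=(tw("boss_b",98,97),-16),lens=(tw("lens",101,98.5),0))
RACK=tw("rack",102,98.5); TRAY=(tw("tray",103.5,95),np.radians(-16)); DISH=tw("dish",98,97)
def near0(p,psi):
    a=[(abs(j[5]),s) for s in (psi,psi+np.pi,psi-np.pi) if (j:=bot.solve_ik(list(p),quat(s))) is not None]
    return min(a)[1]
def pick(xy,psi,opening,force,z=.003):
    bot.set_gripper(opening)
    psi=near0([*xy,.1],psi)
    bot.move_pose([*xy,.1],quat(psi)); bot.move_linear([*xy,.03],.15)
    hit=bot.move_linear([*xy,z],.05,until_force=8)
    zz=bot.read_position()[2]; bot.set_gripper(0,force); w=bot.read_gripper_width()
    bot.move_linear([*xy,.13],.12)
    print("pick hit",hit,"z",round(zz,4),"width mm",round(w*85,1),round(bot.read_gripper_width()*85,1),"psi",round(psi,2),"t",bot.read_clock())
    return psi
def place(xy,psi,floor,opening,z=.003):
    bot.move_pose([*xy,.13],quat(psi)); bot.move_linear([*xy,z+floor+.012],.12); bot.wait(.2)
    hit=bot.move_linear([*xy,z+floor-.003],.02,until_force=4)
    zz=bot.read_position()[2]; bot.set_gripper(opening); bot.wait(.2)
    bot.move_linear([*xy,.13],.12)
    print("place hit",hit,"z-exp",round(zz-z-floor,4),"t",bot.read_clock())
E
python3 - <<'E'
from h import *
xy,a=OBJ["tube_b"]; a=np.radians(a)+np.pi/2
print(xy,RACK)
psi=pick(xy,a,.6,40)
c,E=ext("wrist"); cv2.imwrite("pics/held.png",cv2.cvtColor(bot.camera("wrist"),cv2.COLOR_RGB2BGR))
E
```

```text
[ 0.34877786 -0.29733668] [ 0.6044189  -0.26654035]
pick hit False z 0.0029 width mm 16.0 16.8 psi 1.65 t 16.4
```

View pics/held.png

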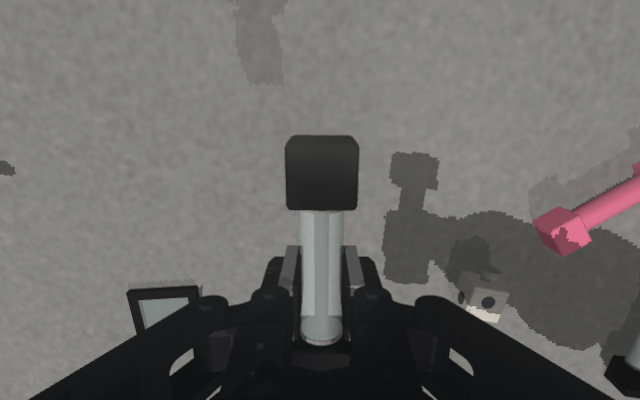

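Run:
```python
from h import *
p=np.array([RACK[0],RACK[1]-.0295])
place(p,np.pi/2,.006,.38)
xy,a=OBJ["tube_a"]
psi=pick(xy,np.radians(a)+np.pi/2,.6,40)
place([RACK[0],RACK[1]+.0295],np.pi/2,.006,.38)
bot.move_pose([RACK[0]-.08,RACK[1]+.0,.2],quat(np.pi/2+RACK[0]*0))
a=look("wrist",RACK,.024,.1,400)
cv2.imwrite("pics/rack1.png",a); print(bot.read_clock())
```

```text
place hit True z-exp 0.0004 t 20.95
pick hit False z 0.0028 width mm 16.1 16.1 psi 1.47 t 25.4583
place hit True z-exp 0.0004 t 30.05
30.6167
```

View pics/rack1.png

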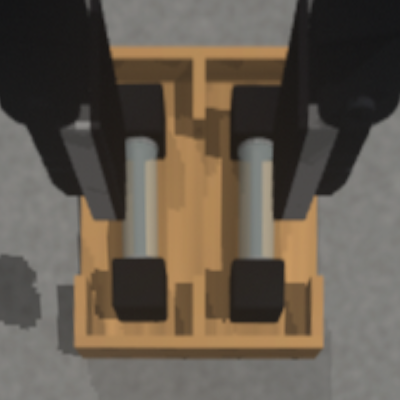

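Run:
```python
from h import *
c,t=TRAY; u=np.array([np.cos(t),np.sin(t)])
for k,s in (("boss_a",.034),("boss_b",-.034)):
    xy,a=OBJ[k]
    psi=pick(xy,np.radians(a)+np.pi/2,.75,50)
    pl=t+np.pi/2; place(c+s*u,pl,.004,.6)
bot.move_pose([c[0]-.09,c[1],.22],quat(np.pi/2))
cv2.imwrite("pics/tray1.png",look("wrist",c,.03,.1,400))
```

```text
pick hit False z 0.0028 width mm 29.2 28.9 psi 1.47 t 34.6917
place hit True z-exp 0.0005 t 39.3917
pick hit False z 0.0029 width mm 29.1 29.5 psi 1.29 t 44.2083
place hit True z-exp 0.0005 t 49.1917
```

View pics/tray1.png

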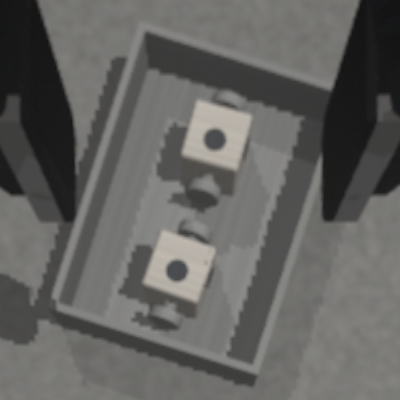

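Run:
```python
from h import *
xy,a=OBJ["lens"]
pick(xy,np.pi/2,.9,40)
place(DISH,np.pi/2,.005,.8)
bot.move_pose([DISH[0]-.1,DISH[1],.22],quat(np.pi/2))
cv2.imwrite("pics/dish1.png",look("wrist",DISH,.018,.1,300))
bot.move_pose([.3,-.15,.3],quat(np.pi/2))
im=cv2.cvtColor(bot.camera("top"),cv2.COLOR_RGB2BGR)[100:310,190:510]
d=cv2.imread("pics/dish1.png"); t=cv2.resize(im,(457,300),interpolation=cv2.INTER_CUBIC)
cv2.imwrite("pics/end.png",np.hstack([d,t])); print(bot.read_clock())
```

```text
pick hit False z 0.0028 width mm 48.1 48.5 psi 1.57 t 53.9417
place hit True z-exp 0.0007 t 58.3167
60.6917
```

View pics/end.png

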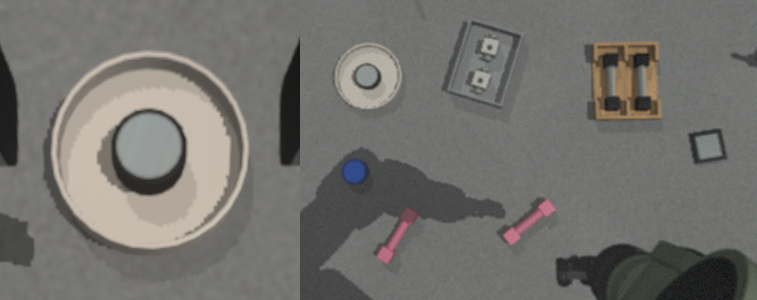

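The lens lies flat in the dish, with the bosses in the tray, the tubes in the rack and the grating untouched. The gripper is clear of everything.

```bash
python3 -c "
from cell import bot
bot.wait(.5); print(bot.close_job(), bot.read_clock())"
```

```text
the job is handed in; nothing more can be done
the job is handed in; nothing more can be done
```

I finished the job in the order you asked and handed it in with the clock at about 61 s of the 136 s allowed. No verdict was reported.

- **Tubes:** each clear tube lies lengthwise in its own lane of the rack. I lowered them slowly until they touched, within 0.5 mm of the expected floor height.
- **Boss heads:** both sit side by side on the tray floor, in line with the thumbscrews along the tray.
- **Lens:** it was lowered the same way and lies flat in the dish, touching down within 0.7 mm of the expected height.

In my last wrist and top pictures everything was in place. The grating, the blue disc and the pink tubes were still where they started, and the gripper was clear of everything. No check failed. Positions from the top and wrist cameras differed by a few millimetres. I used the wrist ones.

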